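# Put the tea brick away and screw the caddy shut

### The job

Put the paper-wrapped tea brick from the trivet into the open steel tea caddy. Then swing the caddy's hinged cap over and press it fully home on the neck, and screw the cap clockwise by its wooden knob until it is tight against its stop, regrasping as needed. Do not shove or tip over the teapot, the glasses or the wooden spoon, and let go of everything at the end.

Things in the scene. Friction and masses are not known exactly. Their poses are not given: they have to be found in the camera images.
- tea_brick: pressed tea brick in cream paper with a red band, 80 x 36 x 30 mm (x, y, z), about 100 g, lying flat on the trivet. Origin: centre of its underside; x along its length.
- trivet: round teal silicone trivet, 160 mm across, 8 mm thick, fixed to the table. Origin: centre of its underside.
- caddy: round stainless tea caddy with a pink band, fixed. Outside diameter 116 mm, rim 85 mm above its foot, wall 4 mm (mouth 108 mm), inner floor 26 mm above its foot. Origin: centre of its underside, z up; the hinge bracket of its cap stands on its +x side, reaching 95 mm from the axis and 103 mm high. Thread ribs under the rim on its -x half reach 67 mm from the axis.
- caddy_mouth (a point): centre of the caddy's mouth, level with the rim, 85 mm above its foot.
- lid_hinge (a point): centre of the horizontal hinge of the arm that carries the cap: in the caddy's frame at x = 88, y = 0, z = 99 mm; the axis is the caddy's y. The point turns with the arm: its -x points from the hinge to the cap's axis, 88 mm away, its z is outward from the cap.
- lid_arm (a joint): hinge angle of the arm and cap, rad: 0 fully down on the neck, 1.57 upright, at most 2.0 leaning back beyond the hinge. Stiff: it stays where it is left. Starts open, 1.75 to 1.95. The steel arm crosses the disc from the hinge to a ring of 82 mm diameter round the knob's foot; arm and ring rise 6 mm above the disc.
- lid_edge (a point): point on the outer face of the wooden cap disc, 58 mm from the cap's axis on the side away from the hinge (12 mm inside the edge, 146 mm from the hinge): a place to push the cap shut from outside. Turns with the arm: z is outward from the cap.
- cap_grip (a point): on the cap's axis, halfway up its round fluted wooden knob, 28 mm above the outer face of the cap's disc and 15 mm below the knob's top. Disc diameter 140 mm, steel skirt reaching 19 mm beneath its outer face; knob 60 mm in diameter, 43 mm tall above the disc. z is outward along the axis (up when closed); the point turns with the cap.
- cap (a joint): how far the cap is screwed on, rad, growing clockwise seen from outside (above, when shut). Starts at 0 to 0.4, ends at a firm stop at 3.0 (tight). Resists with about 0.4 N m, sinks 1.5 mm per rad. A lug inside the skirt runs under the ribs of the neck from about 0.6 rad on: it enters only if the arm is fully down, then holds the cap down; a cap screwed in beforehand will not go down.
- glass0: pink drinking glass, 68 mm across the rim, 90 mm tall, loose. Origin: centre of its underside. Leave alone.
- glass1: pink drinking glass, 68 mm across the rim, 90 mm tall, loose. Origin: centre of its underside. Leave alone.
- glass2: pink drinking glass, 68 mm across the rim, 90 mm tall, loose. Origin: centre of its underside. Leave alone.
- teapot: white ceramic teapot, 148 mm across, 140 mm tall, spout and handle along its y, loose. Origin: centre of its underside. Leave alone.
- spoon: short olive wood spoon, 120 mm long, lying crosswise in front of the robot, loose, its length along its own x. Leave alone.
Not all that is in view belongs to the job. Leave any turquoise look-alike of the tea_brick alone. Leave any blue look-alike of the caddy alone.

How it is judged:
By the outcome, as a careful person would: the job done as asked, in the order asked, and still so for the second after the job is handed in, with the robot touching nothing.
It also fails if it takes over 72 s, if anything falls off the work surface, if the arm or the gripper's body presses on something with over 40 N, if the wrist force passes 120 N, or if a joint passes its speed limit or range.

### The arm

A 6-joint arm with a two-finger parallel gripper is mounted at the origin on the work surface. World frame = base frame: x ahead of the robot, y to its left, z up, the work surface at z = 0. Lengths are in m, angles in rad, forces in N, time in s.
With the tool pointing down it reaches from about 0.275 to 0.85 m from the base axis. Payload 5.2 kg.
Tool frame: the origin (TCP) lies at the very end of the fingers, on their centre line; the grasp point (between the pads) lies 19 mm behind it; z points along the fingers, y is the line along which they close (so a half turn about z gives the same grasp; the last joint's range is limited). The gripper opens to 85 mm and grips with 20 to 120 N. Pads are 22 mm wide; open, the fingers measure 114 mm over their backs; the gripper's body (76 mm by 85 mm) begins 54 mm behind the grasp point. The pads swing forward as they close: fully open they stand 13 mm farther back than shut.
Start: joints at [-1.494, 0.259, 1.535, -0, 1.348, -0.203], TCP at [0.152, -0.529, 0.231] pointing down, gripper open.
Joint ranges: [-3.14, 3.14], [-0.91, 2.08], [0.19, 2.58], [-1.22, 4.36], [0.22, 2.71], [-3.12, 3.12]. Speed limits (rad/s): [2.57, 2.57, 3.14, 3.14, 3.14, 3.14].

### API

Orientations are given as a unit quaternion [x, y, z, w].
In Python, from station import bot, vision, sign_off gives the robot as it stands.
- The arm moves only by the tool servo_tool, never from a script. Its arguments are lists of equal length, an entry for each row: "offset": the shift along the tool's x, y, z in mm, a list of three; "spin": the turn about the tool's z in degrees; "fingers": the opening, from -1 (shut) to 1 (fully open). A call has 1 to 20 rows; each row shifts and turns the commanded pose from where the row before left it, along the tool's axes as they then stand; what a row does not reach is not made up. A row lasts 1/10 s, in which the tool goes at most 50 mm and 8.59 degrees, less where a joint would pass 70% of its speed; a pose out of reach is approached as far as the arm can. A call with a gripper value outside its range is refused whole. The fingers move at their own pace and stop on an object; the grip force is fixed at half the most. Time passes only in rows, so rows that do not move let the fingers close. It gives the time, the measured TCP pose, the force, the opening and the grip force at its end, in the units of the state.
- bot.state(): the state, without advancing time (a new reading comes with each control period).
- vision.read_camera(name): name is "scene" or "top" or "wrist"; returns a dict with "frame" (400x640x3 uint8, red, green, blue), "fx", "fy", "cx", "cy" (pixels), "cam_to_world" (4x4, takes a point from camera to world coordinates); the wrist camera has in their place "mount" (4x4, takes a point from camera to tool coordinates, whose origin is the TCP and whose axes are the flange's). Camera axes: x right, y down, z forward; pixel columns grow to the right and rows downward; lengths in m; the calibration is good to about 2 mm. A picture is of the moment at which its call begins: read the wrist's pose just before it. There is no depth.
- sign_off(): hands the job in; it is judged then, once.
The state is a dict: "time_s": time; "joint_pos": joint angles; "qd": joint speeds; "tau": joint torques, N m; "ee_pos": TCP position; "ee_rot": TCP orientation; "wrist_force": force on the tool from outside, world axes, zero at the start; "torque": the same for the moment, N m; "width": opening from 0.0 (shut) to 1.0 (fully open); "grasp_force": force on a finger pad.
Only numpy, scipy, OpenCV 4.12 (cv2) and the standard library are available. Lean on these libraries where they do the work, as an engineer would, in place of code of your own. Each camera call takes 0.05 s, during which the arm holds its last target. There are 200 camera calls.

## Working session

There is one attempt and no reset: what is moved stays moved. The work goes in short steps, Python scripts to look and compute and a tool call to move; the robot and the scene stay as the last step left them, time stands still between calls to the robot, and variables do not carry over. Pictures are saved under pics/ and viewed, at most 10 in all, crops included, and the job is handed in when it is done.

Besides the shell and the picture viewer there is one more tool, called as name(argument=value, ...), one argument or row to a line, values as JSON. servo_tool: Moves the arm, as the interface text tells. Its arguments: {"type":"object","properties":{"offset":{"type":"array","items":{"type":"array","items":{"type":"number"}}},"spin":{"type":"array","items":{"type":"number"}},"fingers":{"type":"array","items":{"type":"number"}}},"required":["offset","spin","fingers"]}

```bash
mkdir -p pics; ls; python3 - <<'E'
from station import bot,vision
import cv2,numpy as np
print(bot.state())
for n in ("scene","top"):
    c=vision.read_camera(n); cv2.imwrite(f"pics/{n}0.png",c["frame"][:,:,::-1]); np.save(f"pics/{n}0.npy",c,allow_pickle=True)
    print(n,c["fx"],c["fy"],c["cx"],c["cy"],c["cam_to_world"].round(4).tolist())
c=vision.read_camera("wrist");print(c["mount"].round(4).tolist(),c["fx"])
E
```

```text
pics
{'time_s': 0.0, 'joint_pos': array([-1.49381288e+00,  2.59351505e-01,  1.53608607e+00, -1.28315567e-05,
        1.34797752e+00, -2.02793834e-01]), 'qd': array([ 0.00104377,  0.00071297,  0.00105452,  0.00094376, -0.0003587 ,
        0.00042043]), 'tau': array([ 8.93001579e-04, -4.46030939e+01, -2.90567011e+01, -5.51421563e-04,
        1.15212376e-02,  2.92395100e-05]), 'ee_pos': array([ 0.1518584 , -0.52807733,  0.23046891]), 'ee_rot': array([ 9.90230920e-01,  1.39434194e-01,  5.10389515e-05, -9.09807460e-04]), 'wrist_force': array([-0.09309556,  0.05329719,  0.09831713]), 'torque': array([-0.01648858,  0.01548331, -0.009207  ]), 'grasp_force': 0.0, 'width': 0.9985702374709834}
scene 387.9134163805417 387.9134163805417 324.9199395154531 194.1015703197311 [[0.3333, 0.6537, -0.6794, 1.1584], [0.9428, -0.2359, 0.2356, -0.2637], [-0.0063, -0.7191, -0.6949, 0.719], [0.0, 0.0, 0.0, 1.0]]
top 484.1563494838279 484.1563494838279 320.1633751555303 206.20062424022922 [[0.0043, -0.9928, 0.1195, 0.3866], [-1.0, -0.0051, -0.0062, -0.0201], [0.0068, -0.1195, -0.9928, 1.3092], [0.0, 0.0, 0.0, 1.0]]
[[0.0005, -0.9626, -0.2708, 0.0688], [1.0, 0.0005, 0.0002, -0.0003], [-0.0, -0.2708, 0.9626, -0.1424], [0.0, 0.0, 0.0, 1.0]] 358.05948650313843
```

View pics/scene0.png

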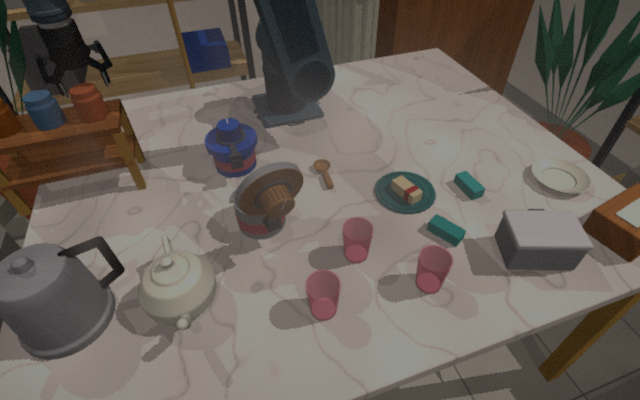

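View pics/top0.png

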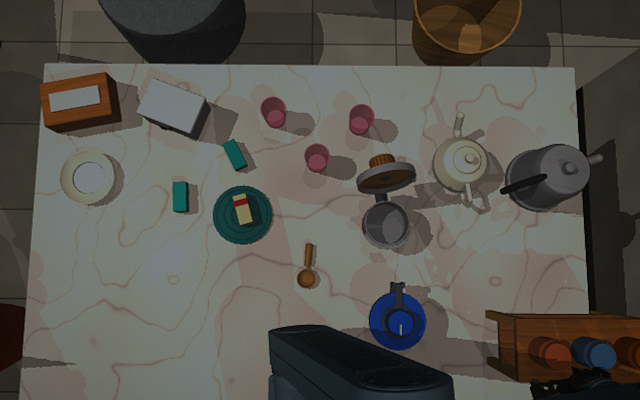

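The scene view shows the brick on the trivet at (406,189), the caddy at (262,215) with its cap open towards the camera, and the blue look-alike at (232,148). In the top view the brick is at (243,208), the caddy mouth at (386,222) with the hinge at about (379,197), the glasses at (361,120), (317,157) and (273,112), the teapot at (463,160) and the spoon at (307,265).

```bash
cat > h.py <<'E'
import numpy as np,cv2
def load(n): return np.load(f"pics/{n}.npy",allow_pickle=True).item()
def ray(c,u,v):
    d=np.array([(u-c["cx"])/c["fx"],(v-c["cy"])/c["fy"],1.]);T=c["cam_to_world"];return T[:3,3],T[:3,:3]@d
def onplane(c,u,v,z):
    o,d=ray(c,u,v);return o+d*(z-o[2])/d[2]
def proj(c,p):
    T=c["cam_to_world"];q=T[:3,:3].T@(np.asarray(p)-T[:3,3]);return np.array([c["fx"]*q[0]/q[2]+c["cx"],c["fy"]*q[1]/q[2]+c["cy"]])
E
python3 - <<'E'
from h import *
t=load("top0");s=load("scene0")
for n,c,(x,y,w,h),k in (("top",t,(330,140,120,120),5),("scene",s,(220,140,100,110),5)):
    im=c["frame"][y:y+h,x:x+w,::-1]; cv2.imwrite(f"pics/z{n}.png",cv2.resize(im,None,fx=k,fy=k,interpolation=cv2.INTER_CUBIC))
# brick
f=t["frame"].astype(int);sub=f[180:240,215:275]
r,g,b=sub[...,0],sub[...,1],sub[...,2]
m=((r>b+15)).astype(np.uint8)
cs,_=cv2.findContours(m,0,2);cc=max(cs,key=cv2.contourArea)+np.array([215,180])
P=np.array([onplane(t,*p[0],.038)[:2] for p in cc],np.float32)*1000
print("brick",cv2.minAreaRect(P))
f=s["frame"].astype(int);sub=f[165:220,370:440];r,g,b=sub[...,0],sub[...,1],sub[...,2]
m=((r>b+15)).astype(np.uint8);cs,_=cv2.findContours(m,0,2);cc=max(cs,key=cv2.contourArea)+np.array([370,165])
print("scene brick bbox",cv2.boundingRect(cc))
for u,v in ((361,120),(317,157),(273,112)): print("glass rim",onplane(t,u,v,.09).round(3))
print("teapot",onplane(t,463,158,.12).round(3),"spoon",onplane(t,307,265,.01).round(3),"trivet",onplane(t,243,215,.008).round(3))
E
```

```text
brick ((532.185546875, 177.15768432617188), (79.58247375488281, 37.58642578125), 16.505176544189453)
scene brick bbox (370, 165, 70, 55)
glass rim [ 0.759 -0.133  0.09 ]
glass rim [ 0.661 -0.019  0.09 ]
glass rim [0.779 0.096 0.09 ]
teapot [ 0.653 -0.385  0.12 ] spoon [0.385 0.006 0.01 ] trivet [0.518 0.18  0.008]
```

View pics/ztop.png

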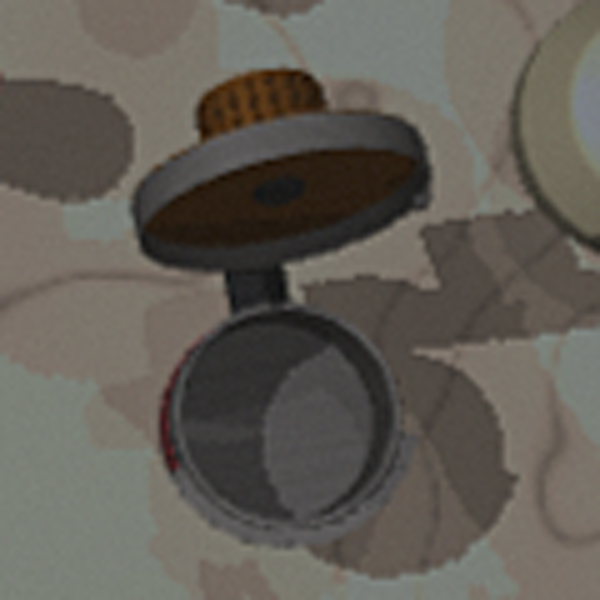

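View pics/zscene.png

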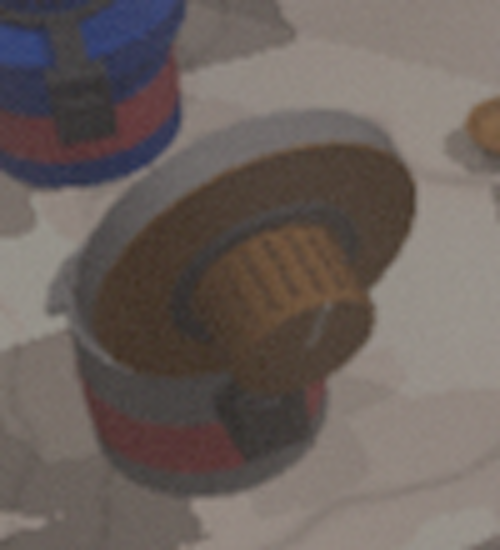

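The zooms show the caddy rim circle centred at zoom (287,419), so full-image (387.0,223.4), with a width of 46 px as expected. The cap disc's long axis runs from (135,215) to (428,165), which puts the caddy yaw near +10°. The knob's top face in the scene view is at zoom (322,340), so (284,207.6).

```bash
cat >> h.py <<'E'
def goto(st,p,a_deg=None):
    """mm in tool axes to reach TCP p; spin deg"""
    from scipy.spatial.transform import Rotation as R
    M=R.from_quat(st["ee_rot"]).as_matrix();a=np.degrees(np.arctan2(M[1,0],M[0,0]))
    print("tcp",np.round(st["ee_pos"],4),"alpha",round(a,2),"tool z",M[:,2].round(3),"offset",(1000*M.T@(np.asarray(p)-st["ee_pos"])).round(1), "spin", None if a_deg is None else round(a-a_deg,1))
E
python3 - <<'E'
from h import *
from station import bot
t=load("top0");s=load("scene0")
c=onplane(t,387.0,223.4,.085);print("caddy",c.round(4),"scene proj",proj(s,c).round(1), "scene foot",proj(s,[c[0],c[1],0]).round(1))
print("rim width check",[onplane(t,330+(x+.5)/5-.5,223.4,.085).round(4)[1] for x in (172,403)])
for ph in (8,10,12):
  for th in (1.75,1.85,1.95):
    a=np.radians(ph)
    def P(r,o):
        x=.088-r*np.cos(th)+o*np.sin(th);z=.099+r*np.sin(th)+o*np.cos(th)
        return [c[0]+x*np.cos(a),c[1]+x*np.sin(a),z]
    print(ph,th,"knobtop scene zoom",((proj(s,P(.088,.043))-[220,140])*5+2).round(0),"top: ",((proj(t,P(.088,.043))-[330,140])*5+2).round(0),"underside",((proj(t,P(.088,-.008))-[330,140])*5+2).round(0),"hinge",((proj(t,P(0,0))-[330,140])*5+2).round(0))
goto(bot.state(),[.532,.177,.15],196.5)
E
```

```text
caddy [ 0.4909 -0.1977  0.085 ] scene proj [258.3 195.8] scene foot [262.5 220.2]
rim width check [np.float64(-0.1392), np.float64(-0.2566)]
8 1.75 knobtop scene zoom [296. 342.] top:  [269. 100.] underside [287. 200.] hinge [265. 245.]
8 1.85 knobtop scene zoom [305. 366.] top:  [265.  87.] underside [284. 182.] hinge [265. 245.]
8 1.95 knobtop scene zoom [313. 389.] top:  [261.  77.] underside [281. 165.] hinge [265. 245.]
10 1.75 knobtop scene zoom [308. 337.] top:  [258. 102.] underside [280. 201.] hinge [259. 246.]
10 1.85 knobtop scene zoom [317. 361.] top:  [254.  89.] underside [277. 183.] hinge [259. 246.]
10 1.95 knobtop scene zoom [326. 384.] top:  [249.  78.] underside [273. 166.] hinge [259. 246.]
12 1.75 knobtop scene zoom [319. 333.] top:  [248. 103.] underside [273. 202.] hinge [253. 247.]
12 1.85 knobtop scene zoom [330. 356.] top:  [243.  91.] underside [269. 184.] hinge [253. 247.]
12 1.95 knobtop scene zoom [339. 379.] top:  [238.  80.] underside [264. 168.] hinge [253. 247.]
tcp [ 0.1519 -0.5282  0.2307] alpha 16.03 tool z [-0.     0.001 -1.   ] offset [ 560.1 -572.7   81.6] spin -180.5
```

servo_tool(
  offset=[
    [20,-20,0],
    [28,-28,0],
    [28,-28,0],
    [28,-28,0],
    [28,-28,0],
    [28,-28,0],
    [28,-28,0],
    [28,-28,0],
    [28,-28,0],
    [28,-28,0],
    [28,-28,0],
    [28,-28,0],
    [28,-28,0],
    [28,-28,0],
    [28,-28,0],
    [28,-28,0],
    [28,-28,0],
    [28,-28,0],
    [28,-28,0],
    [20,-24,0],
  ],
  spin=[0,0,0,0,0,0,0,0,0,0,0,0,0,0,0,0,0,0,0,0],
  fingers=[1,1,1,1,1,1,1,1,1,1,1,1,1,1,1,1,1,1,1,1],
)

```text
time_s: 2.15
ee_pos: [0.5242, 0.1503, 0.2309]
ee_rot: [0.99, 0.14, -0.0, -0.0]
wrist_force: [0.6, -0.2, -0.4]
width: 1.003
grasp_force: 0.0
```

servo_tool(
  offset=[
    [0,0,0],
    [0,0,0],
    [0,0,0],
    [0,0,0],
    [0,0,0],
    [0,0,0],
    [0,0,0],
    [0,0,0],
    [0,0,0],
    [0,0,0],
    [0,0,0],
    [0,0,0],
    [0,0,0],
    [0,0,0],
    [0,0,0],
    [0,0,0],
    [0,0,0],
    [0,0,0],
    [0,0,0],
    [0,0,0],
  ],
  spin=[-8.5,-8.5,-8.5,-8.5,-8.5,-8.5,-8.5,-8.5,-8.5,-8.5,-8.5,-8.5,-8.5,-8.5,-8.5,-8.5,-8.5,-8.5,-8.5,-8.5],
  fingers=[1,1,1,1,1,1,1,1,1,1,1,1,1,1,1,1,1,1,1,1],
)

```text
time_s: 4.15
ee_pos: [0.5232, 0.1483, 0.231]
ee_rot: [-0.056, 0.998, -0.0, -0.0]
wrist_force: [0.5, 0.6, 0.9]
width: 1.003
grasp_force: 0.0
```

servo_tool(
  offset=[
    [0,0,0],
    [0,0,0],
    [0,0,0],
    [0,0,0],
  ],
  spin=[-6,-4.5,0,0],
  fingers=[1,1,1,1],
)

```text
time_s: 4.55
ee_pos: [0.5233, 0.1483, 0.2311]
ee_rot: [-0.143, 0.99, 0.0, -0.0]
wrist_force: [-0.2, -0.3, 0.6]
width: 1.0
grasp_force: 0.0
```

```bash
cat >> h.py <<'E'
def wrist(name):
    from station import bot,vision
    from scipy.spatial.transform import Rotation as R
    st=bot.state();c=vision.read_camera("wrist")
    T=np.eye(4);T[:3,:3]=R.from_quat(st["ee_rot"]).as_matrix();T[:3,3]=st["ee_pos"]
    c["cam_to_world"]=T@c["mount"];np.save(f"pics/{name}.npy",c,allow_pickle=True)
    cv2.imwrite(f"pics/{name}.png",c["frame"][:,:,::-1]);return st,c
E
python3 - <<'E'
from h import *
st,c=wrist("w1");print(st["time_s"])
goto(st,[.532,.177,.013],196.5)
f=c["frame"].astype(int);r,g,b=f[...,0],f[...,1],f[...,2]
m=((r>b+15)&(r>100)).astype(np.uint8)
u,v=proj(c,[.532,.177,.038]);print("expected",u,v)
m=np.zeros_like(m)|m; m[:max(0,int(v)-110)]=0;m[int(v)+110:]=0;m[:,:max(0,int(u)-110)]=0;m[:,int(u)+110:]=0
cs,_=cv2.findContours(m,0,2);cc=max(cs,key=cv2.contourArea)
P=np.array([onplane(c,*p[0],.038)[:2] for p in cc],np.float32)*1000
print(cv2.minAreaRect(P))
E
```

```text
4.55
tcp [0.5233 0.1483 0.2311] alpha -163.59 tool z [-0. -0. -1.] offset [-16.6  25.  218.1] spin -360.1
expected 343.9031143932544 195.03909907133735
((532.8179931640625, 176.7395477294922), (78.74394989013672, 35.548030853271484), 16.301076889038086)
```

View pics/w1.png

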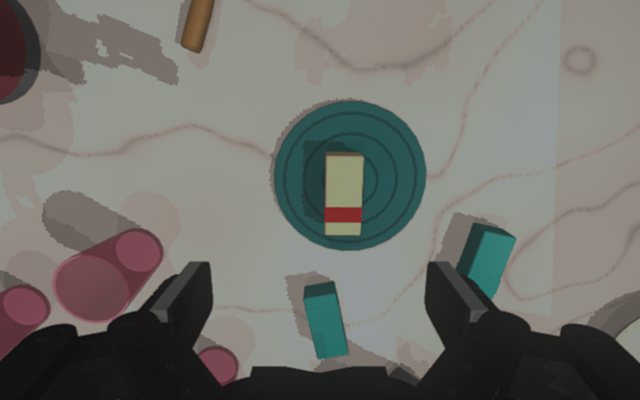

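The wrist view shows the brick at (344,195), where it was expected, and the fit gives (0.533,0.177) at 16.3°. The turquoise pieces at (325,320) and (487,258) are clear of the fingers.

servo_tool(
  offset=[
    [-8,12,10],
    [-9.5,12.5,20],
    [0,0,30],
    [0,0,30],
    [0,0,30],
    [0,0,30],
    [0,0,30],
    [0,0,20],
    [0,0,12],
    [0,0,6],
    [0,0,0],
    [0,0,0],
    [0,0,0],
    [0,0,0],
    [0,0,0],
    [0,0,0],
    [0,0,0],
    [0,0,0],
    [0,0,0],
    [0,0,0],
  ],
  spin=[0,0,0,0,0,0,0,0,0,0,0,0,0,0,0,0,0,0,0,0],
  fingers=[1,1,1,1,1,1,1,1,1,1,1,1,-1,-1,-1,-1,-1,-1,-1,-1],
)

```text
time_s: 6.6
ee_pos: [0.5339, 0.1768, 0.0141]
ee_rot: [-0.144, 0.99, -0.0, 0.001]
wrist_force: [-0.5, 0.0, 5.7]
width: 0.41
grasp_force: 61.8
```

servo_tool(
  offset=[
    [0,0,-8],
    [0,0,-20],
    [0,0,-30],
    [0,0,-30],
    [0,0,-30],
    [0,0,-30],
    [5,-12,-25],
    [11,-26,-13],
    [11,-26,0],
    [11,-26,0],
    [11,-26,0],
    [11,-26,0],
    [11,-26,0],
    [11,-26,0],
    [11,-26,0],
    [11,-26,0],
    [11,-26,0],
    [11,-26,0],
    [11,-26,0],
    [11,-26,0],
  ],
  spin=[0,0,0,0,0,0,0,0,0,0,0,0,0,0,0,0,0,0,0,0],
  fingers=[-1,-1,-1,-1,-1,-1,-1,-1,-1,-1,-1,-1,-1,-1,-1,-1,-1,-1,-1,-1],
)

```text
time_s: 8.6
ee_pos: [0.4903, -0.2017, 0.1994]
ee_rot: [-0.144, 0.99, 0.0, -0.0]
wrist_force: [-0.6, 0.0, -1.8]
width: 0.409
grasp_force: 61.0
```

servo_tool(
  offset=[
    [0,0,0],
    [0,0,0],
    [0,0,0],
  ],
  spin=[0,0,0],
  fingers=[-1,-1,-1],
)

```text
time_s: 8.9
ee_pos: [0.4907, -0.2, 0.1992]
ee_rot: [-0.144, 0.99, 0.0, -0.0]
wrist_force: [0.7, -0.1, -1.9]
width: 0.406
grasp_force: 61.0
```

```bash
python3 - <<'E'
from h import *
st,c=wrist("w2");print(st["time_s"],st["width"],st["grasp_force"])
goto(st,[.4909,-.1977,.036],196.5)
print("rim exp",[proj(c,[.4909+.058*np.cos(a),-.1977+.058*np.sin(a),.085]).round(0).tolist() for a in np.arange(0,6.28,np.pi/4)])
E
```

```text
8.9 0.40611826555499086 60.956515073776245
tcp [ 0.4907 -0.2     0.1992] alpha -163.45 tool z [-0.001  0.001 -1.   ] offset [ -0.9   2.  163.2] spin -359.9
rim exp [[299.0, 269.0], [356.0, 264.0], [394.0, 222.0], [391.0, 164.0], [344.0, 124.0], [282.0, 131.0], [245.0, 179.0], [254.0, 236.0]]
```

View pics/w2.png

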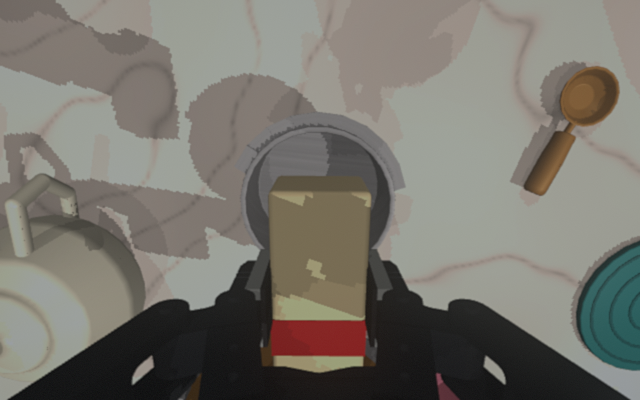

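The wrist view shows the rim from left ≈243 to right ≈393 with its top at ≈126, which matches the projection to about 1 mm. The brick is centred over the mouth.

servo_tool(
  offset=[
    [-1,2,10],
    [0,0,20],
    [0,0,25],
    [0,0,25],
    [0,0,20],
    [0,0,20],
    [0,0,15],
    [0,0,12],
    [0,0,8],
    [0,0,5],
    [0,0,3],
    [0,0,0],
    [0,0,0],
  ],
  spin=[0,0,0,0,0,0,0,0,0,0,0,0,0],
  fingers=[-1,-1,-1,-1,-1,-1,-1,-1,-1,-1,-1,-1,-1],
)

```text
time_s: 10.25
ee_pos: [0.4917, -0.1989, 0.0368]
ee_rot: [-0.144, 0.99, -0.0, 0.0]
wrist_force: [-0.3, 0.5, -0.9]
width: 0.405
grasp_force: 61.0
```

servo_tool(
  offset=[
    [0,0,0],
    [0,0,0],
    [0,0,0],
    [0,0,0],
    [0,0,-6],
    [0,0,-15],
    [0,0,-25],
    [0,0,-30],
    [0,0,-30],
    [0,0,-30],
    [0,0,-30],
    [0,0,-30],
    [0,0,-30],
    [0,0,-24],
    [0,0,-10],
    [0,0,0],
  ],
  spin=[0,0,0,0,0,0,0,0,0,0,0,0,0,3,3,0],
  fingers=[0.22,0.22,0.22,0.22,0.22,0.22,0.22,0.22,0.22,0.22,0.22,-1,-1,-1,-1,-1],
)

```text
time_s: 11.85
ee_pos: [0.4917, -0.1987, 0.2983]
ee_rot: [-0.092, 0.996, -0.001, 0.001]
wrist_force: [-0.7, -0.1, 0.3]
width: 0.001
grasp_force: 0.0
```

```bash
python3 - <<'E'
from h import *
from station import vision
st,c=wrist("w3");print(st["time_s"],st["width"])
a=np.radians(10.5)
goto(st,[.491+.163*np.cos(a),-.1985+.163*np.sin(a),.225],190.5)
t=vision.read_camera("top");np.save("pics/top3.npy",t,allow_pickle=True)
z=cv2.resize(t["frame"][110:260,320:470,::-1],None,fx=4,fy=4)
w=cv2.resize(c["frame"][:,:,::-1],(480,300))
o=np.zeros((600,800,3),np.uint8);o[:300,:480]=w;o[:,:][300:600,:300]=cv2.resize(z,(300,300));cv2.imwrite("pics/m3.png",o[:,:500])
E
```

```text
11.85 0.0010566059468724075
tcp [ 0.4917 -0.1987  0.2983] alpha -169.48 tool z [ 0.003 -0.001 -1.   ] offset [-162.2    0.4   73.6] spin -360.0
```

View pics/m3.png

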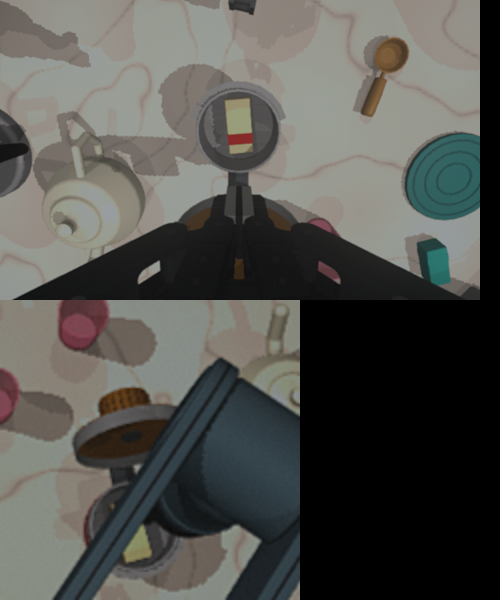

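The wrist view shows the brick lying in the caddy at (238,125), with the hinge bracket in line below it at (238,178). The cap is still open.

servo_tool(
  offset=[
    [-12,0,0],
    [-25,0,0],
    [-30,0,0],
    [-30,0,0],
    [-30,0,0],
    [-25,0,0],
    [-10,0,0],
    [0,0,10],
    [0,0,20],
    [0,0,20],
    [0,0,16],
    [0,0,0],
    [0,0,0],
  ],
  spin=[0,0,0,0,0,0,0,0,0,0,0,0,0],
  fingers=[-1,-1,-1,-1,-1,-1,-1,-1,-1,-1,-1,-1,-1],
)

```text
time_s: 13.25
ee_pos: [0.6497, -0.1692, 0.2301]
ee_rot: [-0.092, 0.996, 0.0, -0.001]
wrist_force: [-0.1, 0.8, 0.5]
width: 0.002
grasp_force: 0.0
```

servo_tool(
  offset=[
    [11,0,0],
    [11,0,-1],
    [11,0,-2],
    [11,0,-2],
    [10,0,-2],
    [12,0,1],
    [12,0,2],
    [13,0,3],
    [13,0,4],
    [13,0,6],
    [13,0,7],
  ],
  spin=[0,0,0,0,0,0,0,0,0,0,0],
  fingers=[-1,-1,-1,-1,-1,-1,-1,-1,-1,-1,-1],
)

```text
time_s: 14.35
ee_pos: [0.5225, -0.1933, 0.2159]
ee_rot: [-0.092, 0.996, -0.001, 0.001]
wrist_force: [1.2, 0.1, 4.1]
width: -0.0
grasp_force: 1.6
```

```bash
python3 - <<'E'
from h import *
from station import vision,bot
st=bot.state();print(st["time_s"],st["wrist_force"],st["joint_pos"])
d=(st["ee_pos"]-[.491,-.1985,0])*1000;a=np.radians(10.5);print("caddy frame",d[0]*np.cos(a)+d[1]*np.sin(a),-d[0]*np.sin(a)+d[1]*np.cos(a),d[2])
s=vision.read_camera("scene");np.save("pics/scene4.npy",s,allow_pickle=True)
cv2.imwrite("pics/s4.png",cv2.resize(s["frame"][80:260,170:410,::-1],None,fx=3,fy=3))
E
```

```text
14.35 [1.17993949 0.05762966 4.12452012] [-5.54604170e-01  2.79987021e-01  1.54466363e+00  1.27368280e-04
  1.31358186e+00 -2.30919148e+00]
caddy frame 31.95058298764907 -0.6313517616921906 215.86217312373324
```

View pics/s4.png

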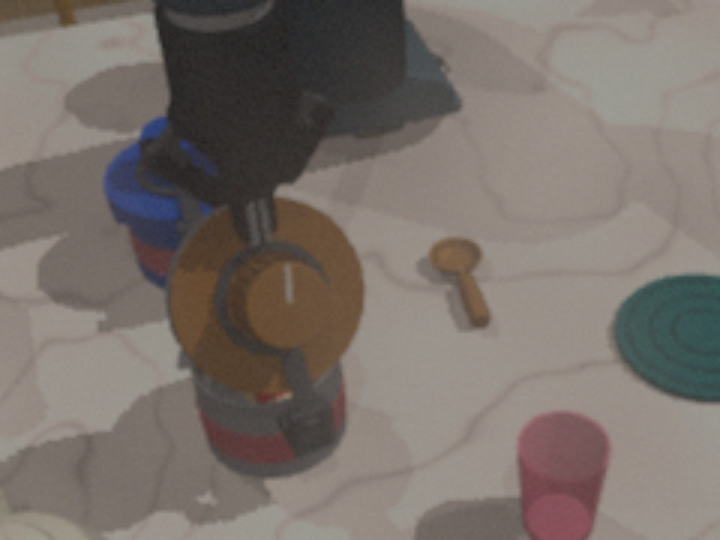

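The scene view shows the cap tilted about halfway down, with the fingertips on its outer face near the far edge at (260,225) and the knob clear of them. I'll continue down the arc.

servo_tool(
  offset=[
    [11,0,5],
    [10,0,5],
    [10,0,6],
    [7,0,7],
    [7,0,7],
    [6,0,7],
    [7,0,7],
    [6,0,7],
    [6,0,7],
    [4,0,9],
    [3,0,9],
    [3,0,10],
    [4,0,10],
    [4,0,10],
    [2,0,5],
  ],
  spin=[0,0,0,0,0,0,0,0,0,0,0,0,0,0,0],
  fingers=[-1,-1,-1,-1,-1,-1,-1,-1,-1,-1,-1,-1,-1,-1,-1],
)

```text
time_s: 15.9
ee_pos: [0.4333, -0.209, 0.102]
ee_rot: [-0.092, 0.996, 0.001, -0.001]
wrist_force: [0.6, 0.5, 1.5]
width: 0.003
grasp_force: 0.9
```

servo_tool(
  offset=[
    [0,0,2],
    [0,0,1],
    [0,0,1],
    [0,0,1],
    [0,0,0],
  ],
  spin=[0,0,0,0,0],
  fingers=[-1,-1,-1,-1,-1],
)

```text
time_s: 16.4
ee_pos: [0.4343, -0.2092, 0.0983]
ee_rot: [-0.092, 0.996, -0.0, -0.0]
wrist_force: [-0.7, 0.5, 1.3]
width: 0.001
grasp_force: 0.7
```

servo_tool(
  offset=[
    [0,0,1],
    [0,0,1],
    [0,0,1],
    [0,0,0],
  ],
  spin=[0,0,0,0],
  fingers=[-1,-1,-1,-1],
)

```text
time_s: 16.8
ee_pos: [0.4344, -0.2093, 0.0954]
ee_rot: [-0.092, 0.996, -0.0, 0.0]
wrist_force: [-1.2, 1.6, 3.4]
width: -0.002
grasp_force: 1.6
```

```bash
python3 - <<'E'
from h import *
from station import vision,bot
st=bot.state();print(st["time_s"],st["wrist_force"],st["ee_pos"])
s=vision.read_camera("scene");np.save("pics/scene5.npy",s,allow_pickle=True)
cv2.imwrite("pics/s5.png",cv2.resize(s["frame"][110:250,190:330,::-1],None,fx=4,fy=4))
E
```

```text
16.8 [-1.16040355  1.62480171  3.36276677] [ 0.43441043 -0.2093184   0.09537863]
```

View pics/s5.png

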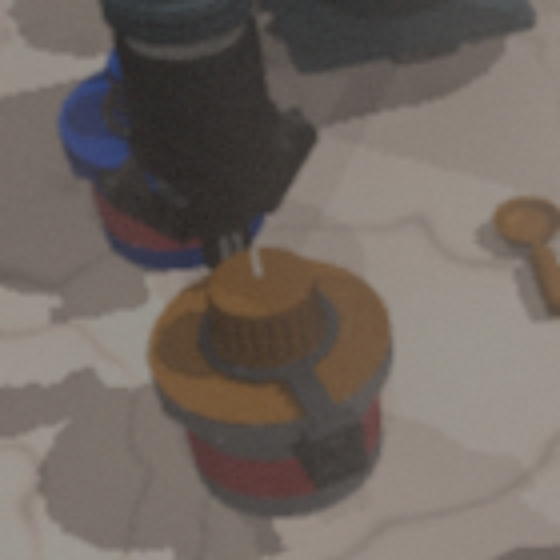

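The cap is now almost flat on the neck, with the disc centre near (270,345) in the crop and the fingertips behind the knob. I'll press until the force rises.

servo_tool(
  offset=[
    [0,0,1],
    [0,0,1],
    [0,0,0],
  ],
  spin=[0,0,0],
  fingers=[-1,-1,-1],
)

```text
time_s: 17.15
ee_pos: [0.4346, -0.2095, 0.0937]
ee_rot: [-0.092, 0.996, -0.0, 0.0]
wrist_force: [-1.1, 1.0, 7.3]
width: 0.001
grasp_force: 3.3
```

servo_tool(
  offset=[
    [0,0,1],
    [0,0,1],
    [0,0,0],
  ],
  spin=[0,0,0],
  fingers=[-1,-1,-1],
)

```text
time_s: 17.45
ee_pos: [0.4347, -0.2096, 0.0921]
ee_rot: [-0.092, 0.996, -0.001, 0.0]
wrist_force: [-3.0, 1.9, 9.6]
width: 0.003
grasp_force: 5.0
```

servo_tool(
  offset=[
    [0,0,1],
    [0,0,1],
    [0,0,1],
    [0,0,0],
  ],
  spin=[0,0,0,0],
  fingers=[-1,-1,-1,-1],
)

```text
time_s: 17.85
ee_pos: [0.4349, -0.2099, 0.0897]
ee_rot: [-0.092, 0.996, -0.001, 0.001]
wrist_force: [-3.1, 1.5, 14.4]
width: 0.007
grasp_force: 7.4
```

servo_tool(
  offset=[
    [0,0,1],
    [0,0,1],
    [0,0,1],
    [0,0,0],
  ],
  spin=[0,0,0,0],
  fingers=[-1,-1,-1,-1],
)

```text
time_s: 18.25
ee_pos: [0.4351, -0.2101, 0.0873]
ee_rot: [-0.092, 0.996, -0.001, 0.001]
wrist_force: [-4.9, 2.2, 19.7]
width: -0.003
grasp_force: 9.9
```

```bash
python3 - <<'E'
from h import *
from station import vision,bot
s=vision.read_camera("scene");np.save("pics/scene6.npy",s,allow_pickle=True)
a=load("scene5")["frame"][110:250,190:330];b=s["frame"][110:250,190:330]
A=cv2.cvtColor(a,cv2.COLOR_RGB2GRAY).astype(np.float32);B=cv2.cvtColor(b,cv2.COLOR_RGB2GRAY).astype(np.float32)
for n,(x0,x1,y0,y1) in dict(knob=(50,85,58,95),disc=(35,100,62,120),hand=(25,80,5,55),foot=(45,100,105,130)).items():
    print(n,cv2.phaseCorrelate(A[y0:y1,x0:x1].copy(),B[y0:y1,x0:x1].copy()))
cv2.imwrite("pics/s6.png",np.hstack([cv2.resize(x[40:130,20:110,::-1],None,fx=4.4,fy=4.4) for x in (a,b)]))
E
```

```text
knob ((-0.1976939007310783, 0.4102523337520836), 1.0503575536939833)
disc ((0.18428688770634238, 0.26828136306751915), 0.8424461278650496)
hand ((0.29178809023836294, 1.0676151399108882), 0.42871746031443275)
foot ((-0.08677634860582373, 0.4851204943916425), 1.0306440989176433)
```

View pics/s6.png

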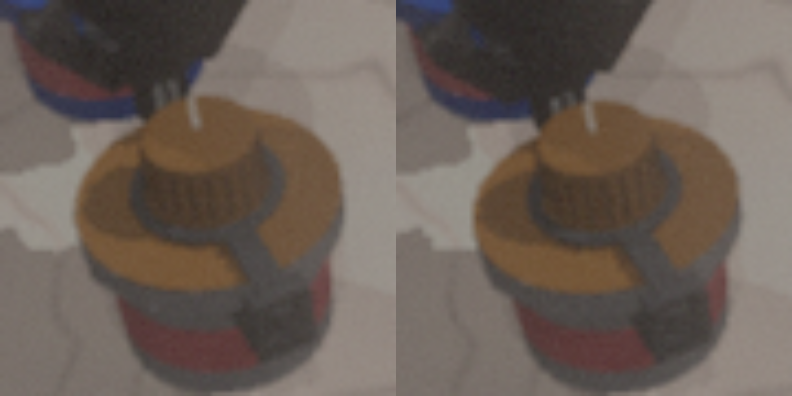

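```bash
python3 - <<'E'
from h import *
s=load("scene6");a=np.radians(10.5)
C=np.array([.491,-.198]);ex=np.array([np.cos(a),np.sin(a)])
for f in (.099,.096,.102):
  for th in (0,.05,.1,.15):
    def P(r,o):
        x=.088-r*np.cos(th)+o*np.sin(th);z=f+r*np.sin(th)+o*np.cos(th)
        return [*(C+ex*x),z]
    def c(p): return ((proj(s,p)-[210,150]+.5)*4.4).round(0)
    print(f,th,"knobtop",c(P(.088,.043)),"disc left/right/near",[c(np.array(P(.088,0))+np.array([*(k*np.array([-ex[1],ex[0]])),0])).tolist() for k in (-.07,.07)],"edge z",P(.146,0)[2])
E
```

```text
0.099 0 knobtop [200. 124.] disc left/right/near [[84.0, 233.0], [331.0, 140.0]] edge z 0.099
0.099 0.05 knobtop [200. 120.] disc left/right/near [[82.0, 227.0], [330.0, 134.0]] edge z 0.10629695871351905
0.099 0.1 knobtop [201. 117.] disc left/right/near [[81.0, 221.0], [330.0, 128.0]] edge z 0.11357567883043691
0.099 0.15 knobtop [202. 114.] disc left/right/near [[80.0, 216.0], [329.0, 123.0]] edge z 0.12081796734114549
0.096 0 knobtop [201. 128.] disc left/right/near [[85.0, 237.0], [331.0, 144.0]] edge z 0.096
0.096 0.05 knobtop [201. 125.] disc left/right/near [[83.0, 231.0], [330.0, 138.0]] edge z 0.10329695871351904
0.096 0.1 knobtop [202. 121.] disc left/right/near [[82.0, 225.0], [330.0, 132.0]] edge z 0.11057567883043691
0.096 0.15 knobtop [203. 118.] disc left/right/near [[81.0, 220.0], [330.0, 127.0]] edge z 0.11781796734114548
0.102 0 knobtop [199. 120.] disc left/right/near [[83.0, 229.0], [330.0, 136.0]] edge z 0.102
0.102 0.05 knobtop [200. 116.] disc left/right/near [[81.0, 223.0], [330.0, 130.0]] edge z 0.10929695871351904
0.102 0.1 knobtop [200. 112.] disc left/right/near [[80.0, 217.0], [329.0, 124.0]] edge z 0.1165756788304369
0.102 0.15 knobtop [201. 109.] disc left/right/near [[79.0, 211.0], [329.0, 119.0]] edge z 0.12381796734114547
```

servo_tool(
  offset=[
    [0,0,1],
    [0,0,1],
    [0,0,1],
    [0,0,0],
    [0,0,0],
  ],
  spin=[0,0,0,0,0],
  fingers=[-1,-1,-1,-1,-1],
)

```text
time_s: 18.8
ee_pos: [0.4354, -0.2103, 0.085]
ee_rot: [-0.092, 0.996, -0.002, 0.001]
wrist_force: [-5.8, 3.1, 24.6]
width: -0.003
grasp_force: 12.6
```

servo_tool(
  offset=[
    [0,0,1],
    [0,0,1],
    [0,0,1],
    [0,0,0],
    [0,0,0],
  ],
  spin=[0,0,0,0,0],
  fingers=[-1,-1,-1,-1,-1],
)

```text
time_s: 19.3
ee_pos: [0.4355, -0.2105, 0.0846]
ee_rot: [-0.092, 0.996, -0.002, 0.002]
wrist_force: [-13.1, 6.7, 49.8]
width: -0.002
grasp_force: 24.9
```

servo_tool(
  offset=[
    [0,0,-3],
    [0,0,-5],
    [0,0,-10],
    [0,0,-20],
    [0,0,-25],
    [0,0,-20],
    [0,0,0],
    [0,0,0],
  ],
  spin=[0,0,0,0,0,0,0,0],
  fingers=[-1,-1,-1,-1,1,1,1,1],
)

```text
time_s: 20.1
ee_pos: [0.4343, -0.2093, 0.162]
ee_rot: [-0.092, 0.996, -0.0, 0.0]
wrist_force: [-1.1, 0.3, 1.3]
width: 0.684
grasp_force: 0.0
```

```bash
python3 - <<'E'
from h import *
from station import vision,bot
st,c=wrist("w7");s=vision.read_camera("scene");np.save("pics/scene7.npy",s,allow_pickle=True)
goto(st,[.491,-.198,.16],190.5)
g=lambda n:cv2.cvtColor(load(n)["frame"],cv2.COLOR_RGB2GRAY).astype(np.float32)
A6,A5,B=g("scene6"),g("scene5"),g("scene7")
# lower edge of the disc (wood->steel) and knob face->flutes profile: template match of patches, before/after
for n,A in (("s5",A5),("s6",A6)):
  for k,(x,y,w,h) in dict(disc=(225,190,60,32),knob=(243,178,28,28),body=(240,225,40,16)).items():
    T=A[y:y+h,x:x+w]; S=B[y-6:y+h+6,x-6:x+w+6]
    R=cv2.matchTemplate(cv2.resize(S,None,fx=4,fy=4,interpolation=2),cv2.resize(T,None,fx=4,fy=4,interpolation=2),cv2.TM_CCOEFF_NORMED)
    _,m,_,l=cv2.minMaxLoc(R);print(n,k,"shift px",l[0]/4-6,l[1]/4-6,round(m,3))
E
```

```text
tcp [ 0.4343 -0.2093  0.162 ] alpha -169.47 tool z [ 0. -0. -1.] offset [-57.8   0.7   2. ] spin -360.0
s5 disc shift px 0.0 0.0 0.986
s5 knob shift px 0.0 0.0 0.956
s5 body shift px 0.0 0.0 0.996
s6 disc shift px -0.25 -0.75 0.98
s6 knob shift px 0.0 -0.75 0.94
s6 body shift px 0.0 0.0 0.996
```

servo_tool(
  offset=[
    [-10,0.7,0],
    [-20,0,0],
    [-20,0,0],
    [-8,0,0],
    [0,0,0],
    [0,0,10],
    [0,0,15],
    [0,0,15],
    [0,0,10],
    [0,0,4],
    [0,0,0],
    [0,0,0],
  ],
  spin=[0,0,0,0,0,0,0,0,0,0,0,0],
  fingers=[1,1,1,1,1,1,1,1,1,1,1,1],
)

```text
time_s: 21.4
ee_pos: [0.4913, -0.1982, 0.1087]
ee_rot: [-0.092, 0.996, -0.0, 0.0]
wrist_force: [-0.4, 0.8, 1.4]
width: 1.0
grasp_force: 0.0
```

servo_tool(
  offset=[
    [0,0,0],
    [0,0,0],
    [0,0,0],
    [0,0,0],
    [0,0,0],
    [0,0,0],
  ],
  spin=[0,0,0,0,0,0],
  fingers=[-1,-1,-1,-1,-1,-1],
)

```text
time_s: 22.0
ee_pos: [0.4918, -0.1992, 0.1094]
ee_rot: [-0.092, 0.996, -0.001, 0.001]
wrist_force: [-0.9, -4.4, 6.3]
width: 0.682
grasp_force: 63.2
```

servo_tool(
  offset=[
    [0,-0.5,1],
    [0,0,1],
    [0,0,1],
    [0,0,1],
    [0,0,0],
  ],
  spin=[0,0,0,0,0],
  fingers=[-1,-1,-1,-1,-1],
)

```text
time_s: 22.5
ee_pos: [0.4918, -0.1996, 0.1074]
ee_rot: [-0.092, 0.996, -0.002, 0.001]
wrist_force: [-7.6, -2.1, 21.4]
width: 0.688
grasp_force: 64.7
```

servo_tool(
  offset=[
    [0,0,1],
    [0,0,1],
    [0,0,1],
    [0,0,1],
    [0,0,0],
  ],
  spin=[0,0,0,0,0],
  fingers=[-1,-1,-1,-1,-1],
)

```text
time_s: 23.0
ee_pos: [0.4919, -0.1999, 0.1053]
ee_rot: [-0.092, 0.996, -0.002, 0.001]
wrist_force: [-13.3, 0.8, 36.1]
width: 0.685
grasp_force: 66.2
```

servo_tool(
  offset=[
    [0,0,1],
    [0,0,1],
    [0,0,1],
    [0,0,1],
    [0,0,0],
  ],
  spin=[0,0,0,0,0],
  fingers=[-1,-1,-1,-1,-1],
)

```text
time_s: 23.5
ee_pos: [0.492, -0.2002, 0.1032]
ee_rot: [-0.092, 0.996, -0.003, 0.002]
wrist_force: [-18.4, 1.1, 49.7]
width: 0.683
grasp_force: 67.7
```

servo_tool(
  offset=[
    [0,0,1],
    [0,0,1],
    [0,0,0],
  ],
  spin=[0,0,0],
  fingers=[-1,-1,-1],
)

```text
time_s: 23.8
ee_pos: [0.492, -0.2004, 0.1022]
ee_rot: [-0.092, 0.996, -0.003, 0.002]
wrist_force: [-20.9, 3.4, 57.1]
width: 0.688
grasp_force: 68.4
```

servo_tool(
  offset=[
    [0,0,1],
    [0,0,1],
    [0,0,0],
  ],
  spin=[0,0,0],
  fingers=[-1,-1,-1],
)

```text
time_s: 24.1
ee_pos: [0.4921, -0.2006, 0.1011]
ee_rot: [-0.093, 0.996, -0.004, 0.002]
wrist_force: [-22.7, 4.7, 63.9]
width: 0.688
grasp_force: 69.2
```

```bash
python3 - <<'E'
from h import *
from station import vision,bot
st=bot.state();print(st["wrist_force"],st["torque"],st["joint_pos"])
s=vision.read_camera("scene");np.save("pics/scene8.npy",s,allow_pickle=True)
g=lambda n:cv2.cvtColor(load(n)["frame"],cv2.COLOR_RGB2GRAY).astype(np.float32)
B=g("scene8")
for n in ("scene5","scene6"):
  A=g(n)
  for k,(x,y,w,h) in dict(disc=(226,198,50,24),body=(240,225,40,16)).items():
    T=A[y:y+h,x:x+w]; S=B[y-6:y+h+6,x-6:x+w+6]
    R=cv2.matchTemplate(cv2.resize(S,None,fx=4,fy=4,interpolation=2),cv2.resize(T,None,fx=4,fy=4,interpolation=2),cv2.TM_CCOEFF_NORMED)
    _,m,_,l=cv2.minMaxLoc(R);print(n,k,"shift px",l[0]/4-6,l[1]/4-6,round(m,3))
E
```

```text
[-22.7058439    4.72480239  63.89517061] [1.02284788 3.02511716 0.2696998 ] [-0.59519378  0.34659088  1.75947343 -0.00311255  1.02763843 -2.3496648 ]
scene5 disc shift px 0.5 2.0 0.955
scene5 body shift px 0.0 0.0 0.996
scene6 disc shift px 0.25 1.0 0.966
scene6 body shift px 0.0 0.0 0.996
```

servo_tool(
  offset=[
    [0,0,1],
    [0,0,0],
    [0,0,0],
    [0,0,0],
    [0,0,0],
    [0,0,0],
  ],
  spin=[0,4,5,5,5,5],
  fingers=[-1,-1,-1,-1,-1,-1],
)

```text
time_s: 24.75
ee_pos: [0.4923, -0.1995, 0.1001]
ee_rot: [0.118, 0.993, -0.002, 0.003]
wrist_force: [-21.1, 9.2, 64.2]
width: 0.686
grasp_force: 69.3
```

```bash
python3 - <<'E'
from h import *
from station import bot
st=bot.state();print(st["wrist_force"],st["torque"]);goto(st,[.491,-.198,.1])
E
```

```text
[-21.05209378   9.15483412  64.19257843] [1.83067569 2.49788003 0.3395151 ]
tcp [ 0.4923 -0.1995  0.1001] alpha 166.39 tool z [ 0.006 -0.005 -1.   ] offset [1.6 1.2 0.1] spin None
```

servo_tool(
  offset=[
    [0,0,0],
    [0,0,0],
    [0,0,0],
    [0,0,0],
    [0,0,0],
    [0,0,0],
  ],
  spin=[5,5,5,5,5,5],
  fingers=[-1,-1,-1,-1,-1,-1],
)

```text
time_s: 25.35
ee_pos: [0.4934, -0.1985, 0.0999]
ee_rot: [0.372, 0.928, -0.0, 0.004]
wrist_force: [-16.9, 11.5, 62.4]
width: 0.685
grasp_force: 69.1
```

```bash
python3 - <<'E'
from h import *
from station import bot
st=bot.state();print(st["wrist_force"],st["torque"]);goto(st,[.491,-.198,.1])
E
```

```text
[-16.94354188  11.45648061  62.37725324] [2.43198542 1.56200606 0.3280369 ]
tcp [ 0.4934 -0.1985  0.0999] alpha 136.37 tool z [ 0.008 -0.003 -1.   ] offset [ 2.1 -1.3 -0.1] spin None
```

servo_tool(
  offset=[
    [0,0,0],
    [0,0,0],
    [0,0,0],
    [0,0,0],
    [0,0,0],
    [0,0,0],
  ],
  spin=[6,6,6,6,6,0],
  fingers=[-1,-1,-1,-1,-1,-1],
)

```text
time_s: 25.95
ee_pos: [0.495, -0.1985, 0.0999]
ee_rot: [0.599, 0.801, 0.002, 0.005]
wrist_force: [-12.8, 11.8, 58.2]
width: 0.681
grasp_force: 68.7
```

servo_tool(
  offset=[
    [0,0,-2],
    [0,0,-2],
    [0,0,-2],
    [0,0,0],
  ],
  spin=[0,0,0,0],
  fingers=[-1,-1,-1,-1],
)

```text
time_s: 26.35
ee_pos: [0.4945, -0.1982, 0.1031]
ee_rot: [0.598, 0.801, 0.002, 0.004]
wrist_force: [-5.3, 9.3, 37.4]
width: 0.678
grasp_force: 66.4
```

```bash
python3 - <<'E'
from h import *
from station import bot
st=bot.state();print(st["wrist_force"],st["torque"]);goto(st,[.491,-.198,.1])
E
```

```text
[-5.31670322  9.25293131 37.42895128] [ 1.62996315  0.19218921 -0.18020417]
tcp [ 0.4945 -0.1982  0.1031] alpha 106.48 tool z [ 0.009 -0.002 -1.   ] offset [ 1.2 -3.4  3.1] spin None
```

```bash
cat >> h.py <<'E'
def shift(name,refs=("scene5","scene6","scene8")):
    from station import vision
    s=vision.read_camera("scene");np.save(f"pics/{name}.npy",s,allow_pickle=True)
    g=lambda n:cv2.cvtColor(load(n)["frame"],cv2.COLOR_RGB2GRAY).astype(np.float32)
    B=g(name)
    for n in refs:
      A=g(n)
      for k,(x,y,w,h) in dict(discL=(226,198,20,24),discR=(268,195,20,24),disc=(226,198,50,24),body=(240,225,40,16)).items():
        T=A[y:y+h,x:x+w]; S=B[y-6:y+h+6,x-6:x+w+6]
        R=cv2.matchTemplate(cv2.resize(S,None,fx=4,fy=4,interpolation=2),cv2.resize(T,None,fx=4,fy=4,interpolation=2),cv2.TM_CCOEFF_NORMED)
        _,m,_,l=cv2.minMaxLoc(R);print(n,k,"shift px",l[0]/4-6,l[1]/4-6,round(m,3))
E
python3 -c "
from h import *
shift('scene9')"
```

```text
scene5 discL shift px 0.5 1.25 0.893
scene5 discR shift px 0.25 1.0 0.972
scene5 disc shift px 0.5 1.5 0.901
scene5 body shift px 0.0 0.0 0.996
scene6 discL shift px 0.0 0.0 0.91
scene6 discR shift px 0.0 0.5 0.978
scene6 disc shift px 0.0 0.5 0.914
scene6 body shift px 0.0 0.0 0.996
scene8 discL shift px 0.0 -0.75 0.91
scene8 discR shift px 0.0 -0.5 0.974
scene8 disc shift px 0.0 -0.25 0.903
scene8 body shift px 0.0 0.0 0.996
```

servo_tool(
  offset=[
    [0,0,-2],
    [0,0,-2],
    [0,0,-2],
    [0,0,0],
  ],
  spin=[0,0,0,0],
  fingers=[-1,-1,-1,-1],
)

```text
time_s: 26.8
ee_pos: [0.4942, -0.1978, 0.1061]
ee_rot: [0.599, 0.801, 0.002, 0.003]
wrist_force: [1.3, 5.6, 16.7]
width: 0.684
grasp_force: 64.2
```

servo_tool(
  offset=[
    [0,0,-2],
    [0,0,-2],
    [0,0,0],
  ],
  spin=[0,0,0],
  fingers=[-1,-1,-1],
)

```text
time_s: 27.1
ee_pos: [0.494, -0.1975, 0.1081]
ee_rot: [0.599, 0.801, 0.002, 0.002]
wrist_force: [6.9, 4.3, 0.7]
width: 0.682
grasp_force: 65.8
```

```bash
python3 -c "
from h import *
shift('scene10',('scene5','scene8'))"
```

```text
scene5 discL shift px 0.0 0.0 0.885
scene5 discR shift px 0.0 0.25 0.983
scene5 disc shift px 0.0 0.5 0.9
scene5 body shift px 0.0 0.0 0.996
scene8 discL shift px -0.5 -2.25 0.905
scene8 discR shift px -0.25 -1.0 0.963
scene8 disc shift px -0.5 -1.25 0.891
scene8 body shift px 0.0 0.0 0.996
```

servo_tool(
  offset=[
    [0,0,-1],
    [0,0,-1],
    [0,0,-1],
    [0,0,0],
  ],
  spin=[0,0,0,0],
  fingers=[-1,-1,-1,-1],
)

```text
time_s: 27.55
ee_pos: [0.4939, -0.1972, 0.1097]
ee_rot: [0.599, 0.801, 0.002, 0.001]
wrist_force: [10.9, 2.4, -8.6]
width: 0.685
grasp_force: 66.5
```

servo_tool(
  offset=[
    [0,0,-1],
    [0,0,-1],
    [0,0,-1],
    [0,0,0],
  ],
  spin=[0,0,0,0],
  fingers=[-1,-1,-1,-1],
)

```text
time_s: 27.95
ee_pos: [0.4937, -0.197, 0.111]
ee_rot: [0.599, 0.801, 0.003, 0.001]
wrist_force: [14.7, 1.6, -21.5]
width: 0.683
grasp_force: 70.5
```

servo_tool(
  offset=[
    [0,-1,2],
    [0,0,2],
    [0,0,2],
    [0,0,0],
    [0,0,0.2],
    [0,0,0.2],
    [0,0,0.2],
    [0,0,0.2],
    [0,0,0.2],
    [0,0,0.2],
    [0,0,0.2],
    [0,0,0.2],
  ],
  spin=[0,0,0,0,6,6,6,6,6,6,6,6],
  fingers=[-1,-1,-1,-1,-1,-1,-1,-1,-1,-1,-1,-1],
)

```text
time_s: 29.15
ee_pos: [0.4959, -0.1972, 0.1069]
ee_rot: [0.873, 0.487, 0.005, 0.002]
wrist_force: [16.5, 7.8, -3.1]
width: 0.684
grasp_force: 72.5
```

```bash
python3 - <<'E'
from h import *
from station import bot
st=bot.state();print(st["wrist_force"],st["torque"]);goto(st,[.491,-.198,.1])
E
```

```text
[16.51979587  7.77546902 -3.14930089] [ 1.32462514 -2.95561733  0.57120945]
tcp [ 0.4959 -0.1972  0.1069] alpha 58.28 tool z [ 0.011  0.001 -1.   ] offset [-3.2 -3.8  6.9] spin None
```

servo_tool(
  offset=[
    [-1,-0.6,0.5],
    [-1,-0.6,0.2],
    [0,0,0.2],
    [0,0,0.2],
    [0,0,0.2],
  ],
  spin=[4,5,5,5,0],
  fingers=[-1,-1,-1,-1,-1],
)

```text
time_s: 29.65
ee_pos: [0.4964, -0.1983, 0.1064]
ee_rot: [0.942, 0.337, 0.008, 0.003]
wrist_force: [23.6, 9.1, -2.1]
width: 0.68
grasp_force: 72.5
```

```bash
python3 - <<'E'
from h import *
from station import bot
st=bot.state();print(st["wrist_force"],st["torque"]);goto(st,[.491,-.198,.1])
E
```

```text
[23.61132732  9.12691162 -2.09420491] [ 1.60557578 -3.90138522  0.21654927]
tcp [ 0.4964 -0.1983  0.1064] alpha 39.35 tool z [ 0.017  0.    -1.   ] offset [-4.  -3.7  6.3] spin None
```

servo_tool(
  offset=[
    [0,0,0],
    [0,0,0],
    [0,0,0],
    [0,0,0],
  ],
  spin=[0,0,0,0],
  fingers=[0,1,1,1],
)

```text
time_s: 30.05
ee_pos: [0.4876, -0.1994, 0.1041]
ee_rot: [0.941, 0.338, -0.0, -0.001]
wrist_force: [0.7, 0.1, 1.1]
width: 0.995
grasp_force: 0.0
```

```bash
python3 - <<'E'
from h import *
from station import bot
st=bot.state();print(st["wrist_force"],st["torque"]);goto(st,[.4955,-.1975,.106])
E
```

```text
[0.7061337  0.07059509 1.07696026] [ 0.02922565 -0.00183031 -0.00453365]
tcp [ 0.4876 -0.1994  0.1041] alpha 39.53 tool z [-0.001  0.001 -1.   ] offset [ 7.3  3.6 -1.9] spin None
```

```bash
python3 - <<'E'
from h import *
from station import bot
from scipy.optimize import least_squares
obs=[(190.5,.4919,-.1995),(166.4,.4923,-.1995),(136.4,.4934,-.1985),(106.5,.4941,-.1976),(58.3,.4959,-.1972),(39.35,.4964,-.1983)]
M=[];b=[]
for a,x,y in obs:
    c,s=np.cos(np.radians(a)),np.sin(np.radians(a));M+=[[1,0,c,-s],[0,1,s,c]];b+=[x,y]
r=np.linalg.lstsq(np.array(M),np.array(b),rcond=None);print(r[0].round(4),r[1])
goto(bot.state(),[*r[0][:2],.106],39)
E
```

```text
[ 0.4946 -0.1997  0.0023 -0.    ] [1.37595945e-06]
tcp [ 0.4876 -0.1994  0.1041] alpha 39.53 tool z [-0.001  0.001 -1.   ] offset [ 5.2  4.7 -1.9] spin 0.5
```

servo_tool(
  offset=[
    [2.5,2.5,-1],
    [2.7,2.2,0],
    [0,0,0],
    [0,0,0],
    [0,0,0],
    [0,0,0],
    [0,0,0],
    [0,0,0],
  ],
  spin=[0,0,0,0,0,0,0,0],
  fingers=[1,1,1,-1,-1,-1,-1,-1],
)

```text
time_s: 30.85
ee_pos: [0.4949, -0.1999, 0.1055]
ee_rot: [0.941, 0.338, -0.0, -0.0]
wrist_force: [-2.5, 1.5, 4.1]
width: 0.688
grasp_force: 63.4
```

servo_tool(
  offset=[
    [0,0,0.1],
    [0,0,0.1],
    [0,0,0.1],
    [0,0,0],
  ],
  spin=[4,4,4,0],
  fingers=[-1,-1,-1,-1],
)

```text
time_s: 31.25
ee_pos: [0.4945, -0.1981, 0.1052]
ee_rot: [0.971, 0.239, -0.001, -0.001]
wrist_force: [-3.0, 7.0, 6.7]
width: 0.682
grasp_force: 63.7
```

```bash
python3 - <<'E'
from h import *
from station import bot
st=bot.state();print(st["wrist_force"],st["torque"]);goto(st,[.4946,-.1997,.1])
E
```

```text
[-3.01696239  7.01051681  6.71932428] [1.22219702 0.37759643 1.87765474]
tcp [ 0.4945 -0.1981  0.1052] alpha 27.68 tool z [-0.002  0.002 -1.   ] offset [-0.7  1.4  5.2] spin None
```

servo_tool(
  offset=[
    [0,0,0],
    [0,0,0],
    [0,0,0],
    [0,0,0],
  ],
  spin=[3,3,3,0],
  fingers=[-1,-1,-1,-1],
)

```text
time_s: 31.65
ee_pos: [0.4919, -0.1976, 0.1047]
ee_rot: [0.986, 0.164, -0.004, -0.002]
wrist_force: [-10.2, 7.2, 10.7]
width: 0.682
grasp_force: 64.2
```

```bash
python3 - <<'E'
from h import *
from station import bot
st=bot.state();print(st["wrist_force"],st["torque"]);goto(st,[.4946,-.1997,.1])
E
```

```text
[-10.24399511   7.19845207  10.69175149] [1.22994799 1.6376055  3.0353153 ]
tcp [ 0.4919 -0.1976  0.1047] alpha 18.9 tool z [-0.008  0.003 -1.   ] offset [1.9 2.9 4.7] spin None
```

servo_tool(
  offset=[
    [0,0,0],
    [0,0,0],
    [0,0,0],
    [0,0,0],
    [0,0,-5],
    [0,0,-15],
    [0,0,-25],
    [0,0,-30],
    [0,0,-30],
    [0,0,-25],
    [0,0,-10],
    [0,0,0],
    [0,0,0],
  ],
  spin=[0,0,0,0,0,0,0,0,0,0,0,0,0],
  fingers=[0,1,1,1,1,1,1,1,1,1,1,1,1],
)

```text
time_s: 32.95
ee_pos: [0.4947, -0.1998, 0.244]
ee_rot: [0.987, 0.161, -0.001, -0.001]
wrist_force: [0.7, 0.2, -0.3]
width: 0.997
grasp_force: 0.0
```

```bash
python3 - <<'E'
from h import *
from station import bot
st=bot.state();print(st["wrist_force"],st["width"],st["ee_pos"])
shift("scene11",("scene5","scene0"))
# white mark on the knob top: direction, from the wrist and top cameras
c=load("scene11");o=load("scene5")
for n,c in (("before",o),("after",c)):
    f=c["frame"][170:200,238:276].astype(int);m=(f.min(2)>np.percentile(f.min(2),97))
    v,u=np.nonzero(m);print(n,u.mean()+238,v.mean()+170,np.linalg.svd(np.c_[u-u.mean(),v-v.mean()])[2][0])
# loose things vs start
a=load("scene0")["frame"].astype(int);b=load("scene11")["frame"].astype(int)
for k,(x,y,w,h) in dict(teapot=(140,240,78,90),g0=(340,215,34,50),g1=(305,268,36,54),g2=(414,244,40,52),spoon=(312,157,24,34)).items():
    print(k,np.abs(a-b)[y:y+h,x:x+w].mean().round(1))
E
```

```text
[ 0.67613449  0.24441418 -0.25293846] 0.9973955479241162 [ 0.4947403  -0.19979028  0.24397247]
scene5 discL shift px 0.25 1.0 0.978
scene5 discR shift px 0.25 0.5 0.969
scene5 disc shift px 0.25 1.0 0.965
scene5 body shift px 0.0 0.0 0.996
scene0 discL shift px -6.0 -5.5 0.873
scene0 discR shift px -2.5 6.0 0.625
scene0 disc shift px -6.0 -6.0 0.871
scene0 body shift px 0.0 0.25 0.986
before 271.48 171.96 [0.99883718 0.0482109 ]
after 263.0769230769231 175.26923076923077 [ 0.96031729 -0.27890986]
teapot 4.6
g0 6.4
g1 4.8
g2 3.9
spoon 3.9
```

```bash
python3 - <<'E'
from h import *
for n in ("scene5","scene8","scene11"):
    f=load(n)["frame"][174:190,244:270].astype(int);print(n);sat=f[...,0]-f[...,2]
    for r in range(16): print(174+r,"".join("#" if sat[r,k]<22 and f[r,k,1]>75 else "." if sat[r,k]<30 else "o" for k in range(26)))
E
```

```text
scene5
174 ...oooooo..ooooooooooo....
175 .oooooooo..ooooooooooooooo
176 ooooooooo..ooooooooooooooo
177 ooooooooo.#.oooooooooooooo
178 oooooooooo.ooooooooooooooo
179 oooooooooooooooooooooooooo
180 oooooooooooooooooooooooooo
181 oooooooooooooooooooooooooo
182 oooooooooooooooooooooooo..
183 oooooooooooooooooooooooo..
184 ooooooooooooooooooooooooo.
185 ooooooooooooooooooooooo...
186 ooooooooooooooooooooooo...
187 ooooooooooooooooooooooo...
188 ..oooooooooooooooooo.oo..o
189 ....oooooooooooooooo..o...
scene8
174 ...##########.#######.....
175 ..#####..#.ooooooo..#....#
176 ..##.ooo.##oooooo.oo.....#
177 .#.oooooo##ooooooooooo...#
178 #.ooooooo##.ooooooooooo..#
179 .oooooooo.#.ooooooooooo..#
180 oooooooooo..oooooooooooo..
181 ooooooooooooooooooooooooo.
182 ooooooooooooooooooooooooo.
183 ooooooooooooooooooooooooo.
184 oooooooooooooooooooooooo..
185 ooooooooooooooooooooooooo.
186 oooooooooooooooooooooooo..
187 ooooooooooooooooooooooooo.
188 .oooooooooooooooooooooooo.
189 .ooooooooooooooooooooooo..
scene11
174 ..###.oooooooooooooo.#####
175 ###ooooooooooooooooooo..##
176 #.oooooooooooooooooooooooo
177 .ooooooooooooooooooooooooo
178 oooooooooooooooooooooooooo
179 oooooooooooooooooooooooooo
180 oooooooooooooooooooooooooo
181 oooooooooooooooooooooooooo
182 oooooooooooo#.oooooooooooo
183 ooooooooooooo#.oooooooooo.
184 oooooooooooooo#.ooooooooo.
185 ooooooooooooooo#.ooooooo..
186 oooooooooooooooo#.ooooo...
187 ooooooooooooooooo.ooooo...
188 oooooooooooooooooooooooo..
189 .oooooooooooooooooooo..oo.
```

```bash
python3 -c "
from station import sign_off
print(sign_off())"
```

```text
the job is handed in; nothing more can be done
None
```

The job is done and handed in at about 33 s: the tea brick is in the caddy, and the cap is pressed home and turned clockwise about 160° to its firm stop. The gripper is open and clear, and camera checks found the teapot, glasses and spoon unmoved.

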